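# Hang the showcase gate and start its lamp

## Robot

A 6-joint arm with a two-finger parallel gripper is mounted at the origin on a cart in front of the work surface, level with it; the furniture and walls round the work are solid. World frame = base frame: x ahead of the robot, y to its left, z up, the work surface at z = 0. Lengths are in m, angles in rad, forces in N, time in s.
With the tool pointing down it reaches from about 0.35 to 0.775 m from the base axis. Payload 5.5 kg.
Tool frame: the origin (TCP) lies at the very end of the fingers, on their centre line; the grasp point (between the pads) lies 19 mm behind it; z points along the fingers, y is the direction in which the jaws open and shut (so a half turn about z gives the same grasp; the last joint's range is limited). The gripper opens to 85 mm and grips with 20 to 120 N. Pads are 22 mm wide; open, the fingers measure 114 mm over their backs; the gripper's body (76 mm by 85 mm) begins 54 mm behind the grasp point. The pads swing forward as they close: fully open they stand 13 mm farther back than shut.
Start: joints at [1.102, 0.313, 0.046, 1.304, 0, 1.431], TCP at [0.186, 0.544, 0.231] pointing down, gripper open.
Joint ranges: [-2.76, 2.76], [-0.86, 1.69], [-1.03, 1.26], [-2.2, 2.34], [-1.47, 1.5], [-3.14, 3.14]. Speed limits (rad/s): [2.57, 2.57, 3.14, 3.14, 3.14, 3.14].

## Interface

Orientations are given as a unit quaternion [w, x, y, z].
In Python, from workcell import get_state, read_camera, hand_in, find_in, silhouettes gives the robot as it stands. The module is installed in compiled form; this text tells all that it offers.
- The arm moves only by the tool send_rows, never from a script. Its argument "deltas" is a list that holds one entry, the list of rows, each a list of 6 numbers: the shift along the world's x, y, z in cm, then the turn, a rotation vector about the world's x, y, z in degrees. In form: [[[dx, dy, dz, wx, wy, wz], ...]]. A call has 1 to 12 rows; each row is the pose to reach, as a shift and turn from the pose commanded when the call began; what a row does not reach only later rows make up. A row lasts 1/10 s, in which the tool goes at most 50 mm and 8.59 degrees, less where a joint would pass 70% of its speed; a pose out of reach is approached as far as the arm can. A call with a gripper value outside its range is refused whole. "jaw" is the opening, from -1 (shut) to 1 (fully open), so that 0 is half open, set as the call begins (left out, the last holds). The fingers move at their own pace and stop on an object; "force" is the grip in N (left out, the last holds). Time passes only in rows, so rows that repeat a pose let the fingers close. It gives the time, the measured TCP pose, the force and the opening at its end, in the units of the state.
- get_state(): the state, without advancing time (a new reading comes with each control period).
- read_camera(name): name is "side" or "top" or "wrist"; returns a dict with "img" (384x512x3 uint8, red, green, blue), "z_map" (384x512 float32, m along the optical axis (not along the pixel's ray), 0 where there is no reading), "vfov" (degrees; the focal length in pixels is half the picture's height over the tangent of half this angle, whatever the lens; pixels are square), "cx", "cy" (the principal point, pixels), "R" (3x3) and "t" (3): a world point X has camera coordinates R X + t; the wrist camera has in their place "hand_eye" (4x4, takes a point from camera to tool coordinates, whose origin is the TCP and whose axes are the flange's). Camera axes: x right, y down, z forward; pixel columns grow to the right and rows downward; lengths in m; the calibration is good to about 2 mm. A picture is of the moment at which its call begins: read the wrist's pose just before it.
- hand_in(): hands the job in, once; it reports no verdict.
Trained networks look in a picture, given as the dict that the camera call returned (one of the last four; its "shot" number tells which), for a name from the list of things; names that differ only in an ending like _2 or _b are one class to them, and where a whole thing is asked for, a point or a joint stands for the part that bears it (a point fixed in the world has none). Each returns a list of dicts, best first, with "conf" (0 to 1); they miss things now and then, are a little off and sometimes report something else, mostly with a low value. They report only what shows in the picture. A call takes as long as a camera call.
- find_in(picture, thing): "box" ([centre column, centre row, width, height] in pixels, round what is visible of it).
- silhouettes(picture, thing): "mask" (384x512 bool, what is visible of it) and "box" ([centre column, centre row, width, height] in pixels, round what is visible of it).
The state is a dict: "clock": time; "joint_pos": joint angles; "qvel": joint speeds; "tau": joint torques, N m; "tcp_pos": TCP position; "orientation": TCP orientation; "wrist_force": force on the tool from outside, world axes, zero at the start; "ft_torque": the same for the moment, N m; "finger_gap": finger opening in m.
Only numpy, scipy, OpenCV 4.12 (cv2) and the standard library are available. Lean on these libraries where they do the work, as an engineer would, in place of code of your own. Each camera call takes 0.05 s, during which the arm holds its last target.

## Task

Lift the small wooden gate out of its slotted stand and hang it on the two pintles at the front of the lit showcase, fully down on both and closed across the front. With the gate hung and let go, pull the spring knob of the showcase lamp all the way out along its sloping axis, hold it there for a moment to switch the lamp on, then let it go back to rest. Leave the other things on the counter where they stand.

Things in the scene. Friction and masses are not known exactly. Their poses are not given: they have to be found in the camera images.
- showcase: Fixed wooden showcase, 205 mm deep, 410 mm wide; origin on the counter about under its middle; x to its back, y to its left end (seen from the robot), z up. Plinth 30 mm high, x -120 to +85 mm. Behind the gate's place a pen whose gifts stand behind x -15 mm, below z 125 mm; right of it (y -200 to -80 mm) a console with a face sloping down to the robot, out of which the lamp knob stands.
- hood_edge (a point): Middle of the lower front edge of the lamp hood that overhangs the console and its knob (showcase frame x -30, y -140, z 206 mm). The hood is 120 mm wide, its top at z 230 mm, and runs from here to the back, with a lamp panel under it down to z 203 mm: reach the knob from the robot's side, the tool leaning about 35 degrees. A light bar runs on along the back (x 38 to 83 mm).
- pintle_low (a point): Foot of the lower pintle, on its bracket (showcase frame x -100, y 165, z 35 mm). Both pintles are upright brass pins on one vertical line, 9 mm thick, 14 mm tall, the top 5 mm tapering to 3 mm. Each stands on a bracket 6 mm thick, 22 mm deep, that comes out of the hinge post (20 mm to +y, its top at z 148 mm). The gate's sockets rest on the brackets.
- pintle_high (a point): Foot of the upper pintle, on its bracket, 76 mm above the lower one. The upper bracket is in the way of the lower socket, so the gate cannot come straight down from high above: bring it in level from the front (-x of the showcase) with its sockets 16 to 45 mm above their seats, then lower it.
- jamb (a point): Middle of the front face, at the top, of a wooden jamb 20 mm wide: it stands 8 mm behind the free end of the closed gate (showcase frame x -86, y 12, z 140 mm).
- gate_mid (a point): Centre of the loose slatted gate's panel, half-way up. Panel 130 mm wide (its y), 12 mm thick (its x), 100 mm high (z); 0.14 to 0.28 kg. The top rail is 30 mm high: grasp it across the 12 mm at the middle. Two brass sockets at its +y end. It starts upright in the slotted stand. Hung and closed, its axes are parallel to the showcase's, its centre 81 mm to -y of the pintles.
- socket_low (a point): Centre of the underside of the gate's lower socket: a 26 x 26 mm block 16 mm high with a 13 mm upright through hole; 81 mm to +y of gate_mid, 46 mm below it.
- socket_high (a point): Centre of the underside of the upper socket, the same shape, 76 mm above the lower one (30 mm above gate_mid).
- slot_stand: Fixed dark wooden stand 70 x 100 mm, 24 mm high, with a 16 mm wide slot along its y, 16 mm deep, in which the gate stands on a floor 8 mm over the counter; origin on the counter under its middle.
- lamp_knob (a joint): Travel of the lamp knob, m: 0 at rest (pushed home by its spring), 0.020 pulled fully out to its stop. The spring pulls it back with 2.5 N at rest, rising to 7.5 N at the stop. It is on once held beyond 0.016 for 0.2 s.
- knob_head (a point): Middle of the knob's head (moves with the knob). Its z axis points outward along the pull, 35 degrees from vertical, up and towards the front of the showcase; its y is the showcase's y. Aluminium mushroom knob: round head 48 mm across, 34 mm long (from 19 mm below this point to 15 mm above it), on a 22 mm stem; the sloping face lies 41 mm below this point. Grasp it across its y.
- green_tin_mid (a point): Centre of a loose round green tin, 57 mm across, 60 mm high: a bystander.
- jar_mid (a point): Centre of a loose jar with a black lid, 58 mm across, 90 mm high: a bystander.
- spool_mid (a point): Middle of a loose ribbon spool lying flat, 63 mm across, 22 mm high: a bystander.

How it is judged:
By the outcome, as a careful person would: the job done as asked, in the order asked, and still so for the second after the job is handed in, with the robot touching nothing.
It also fails if it takes over 70 s, if anything falls off the work surface, if the arm or the gripper's body presses on something with over 40 N, if the wrist force passes 120 N, or if a joint passes its speed limit or range.

## Working session

There is one attempt and no reset: what is moved stays moved. The work goes in short steps, Python scripts to look and compute and a tool call to move; the robot and the scene stay as the last step left them, time stands still between calls to the robot, and variables do not carry over. Pictures are saved under pics/ and viewed, and the job is handed in when it is done.

Besides the shell and the picture viewer there is one more tool, called after "Call:" as name([rows], argument=value, ...), one row to a line, values as JSON. send_rows: Moves the arm, as the interface text tells. Its arguments: {"type":"object","properties":{"deltas":{"type":"array","items":{"type":"array","items":{"type":"array","items":{"type":"number"}}}},"jaw":{"type":"number"},"force":{"type":"number"}},"required":["deltas"]}

```bash
mkdir -p pics; cat > h.py <<'E'
import numpy as np, cv2
from workcell import *
def save(n,p): cv2.imwrite('pics/'+n,p['img'][:,:,::-1])
def f(p): return p['img'].shape[0]/2/np.tan(np.radians(p['vfov'])/2)
def cloud(p,T=None):
    z=p['z_map'];v,u=np.mgrid[:z.shape[0],:z.shape[1]];F=f(p)
    c=np.stack([(u-p['cx'])*z/F,(v-p['cy'])*z/F,z],-1)
    if 'R' in p: w=(c-np.array(p['t']))@np.array(p['R'])
    else: 
        H=np.array(p['hand_eye']); c=c@H[:3,:3].T+H[:3,3]; w=c@T[:3,:3].T+T[:3,3]
    w[z==0]=np.nan
    return w
def tcpT(s):
    from scipy.spatial.transform import Rotation as R
    q=s['orientation'];T=np.eye(4);T[:3,:3]=R.from_quat([q[1],q[2],q[3],q[0]]).as_matrix();T[:3,3]=s['tcp_pos'];return T
E
python3 - <<'E'
from h import *
s=get_state();print(s)
for n in('side','top'):
    p=read_camera(n);save(n+'0.png',p);np.save(n+'0.npy',cloud(p))
    print(n,p['vfov'],p['cx'],p['cy'],p['R'],p['t'])
    for t in('showcase','gate_mid','slot_stand','knob_head','green_tin_mid','jar_mid','spool_mid'):
        try: print(t,[(np.round(d['box']),round(d['conf'],2)) for d in find_in(p,t)][:3])
        except Exception as e: print(t,e)
s=get_state();p=read_camera('wrist');save('w0.png',p);print(p['hand_eye'],p['vfov'],get_state()['clock'])
E
```

```text
{'clock': 0.0, 'joint_pos': array([1.10240027e+00, 3.13969692e-01, 4.49865347e-02, 1.30359675e+00,
       1.21677736e-05, 1.43118079e+00]), 'qvel': array([ 0.00125676, -0.00180817,  0.00088732, -0.00133328,  0.00142069,
       -0.00114853]), 'tau': array([ 7.60184812e-04, -4.80625498e+01,  2.98533440e+01,  1.92614493e-02,
       -7.17797593e-05, -2.58787253e-06]), 'tcp_pos': array([0.18544495, 0.54374105, 0.23042943]), 'orientation': array([-2.72756890e-04,  1.63650780e-01,  9.86517930e-01, -8.49073793e-04]), 'wrist_force': array([-0.34091122,  0.85480052,  0.19998208]), 'ft_torque': array([ 0.01518576, -0.02831181,  0.03005598]), 'finger_gap': 0.0853766197398282}
side 42.08228215126725 255.24277933567043 192.48521734596517 [[ 0.82111413 -0.57065924 -0.01093702]
 [-0.2973674  -0.41136503 -0.86159819]
 [ 0.48717986  0.71072276 -0.5074731 ]] [-0.47879139  0.26856228  1.28125067]
showcase [(array([244., 182., 118., 132.]), 0.85)]
gate_mid [(array([291., 251.,  48.,  57.]), 0.63)]
slot_stand [(array([297., 269.,  42.,  24.]), 0.67)]
knob_head [(array([256., 197.,  23.,  22.]), 0.8), (arr
[... 532 characters left out ...]
([195., 179., 144.,  76.]), 0.72)]
knob_head [(array([245., 195.,  17.,  20.]), 0.79)]
green_tin_mid [(array([312., 203.,  30.,  22.]), 0.71), (array([226., 230.,  15.,  21.]), 0.65)]
jar_mid [(array([194., 180., 142.,  74.]), 0.73), (array([371., 166.,  27.,  24.]), 0.62), (array([307., 201.,  48.,  12.]), 0.39)]
spool_mid [(array([266., 227.,  19.,  21.]), 0.73), (array([308., 202.,  52.,  15.]), 0.24)]
[[ 5.00257233e-04 -9.58986177e-01 -2.83452397e-01  7.24873983e-02]
 [ 9.99999866e-01  5.17989459e-04  1.23916217e-05  2.60512107e-05]
 [ 1.34941960e-04 -2.83452365e-01  9.58986308e-01 -1.41710548e-01]
 [ 0.00000000e+00  0.00000000e+00  0.00000000e+00  1.00000000e+00]] 71.89781533632605 0.85
```

```bash
python3 - <<'E'
import cv2
for n in('side0','top0'):
    i=cv2.imread(f'pics/{n}.png'); c=i[60:360,90:490] if n=='side0' else i[90:290,90:400]
    k=2 if n=='side0' else 2.5
    cv2.imwrite(f'pics/{n}c.png',cv2.resize(c,None,fx=k,fy=k,interpolation=cv2.INTER_CUBIC))
E
```

```text
(no output)
```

View pics/side0c.png

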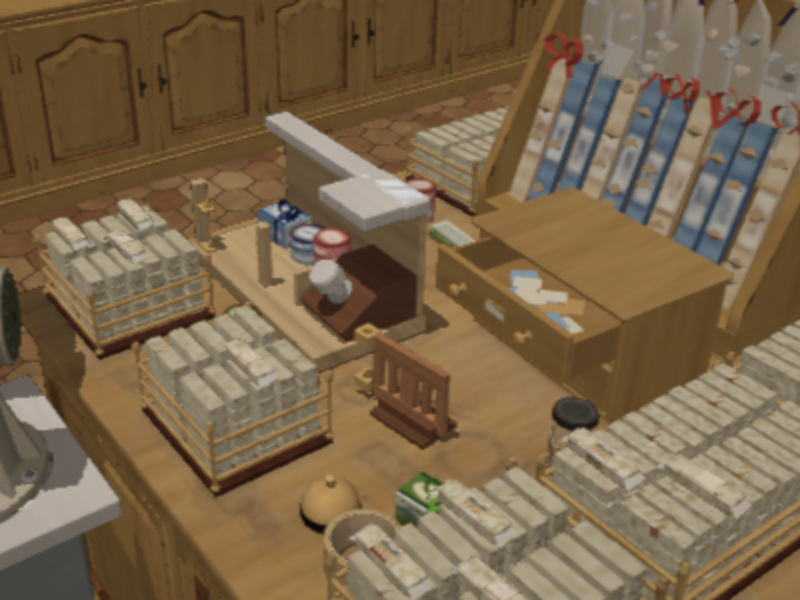

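View pics/top0c.png

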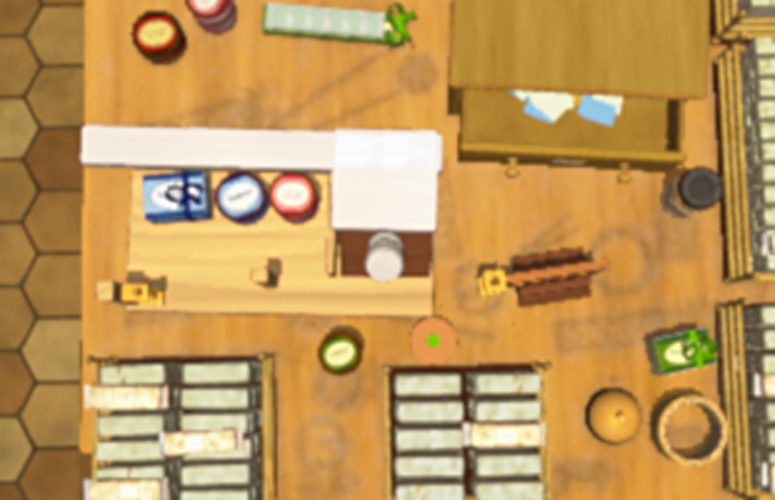

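View pics/w0.png

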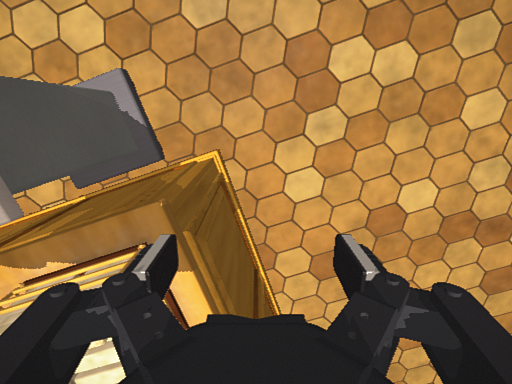

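```bash
python3 - <<'E'
import numpy as np,cv2
W=np.load('top0.npy');np.set_printoptions(precision=3,suppress=True,linewidth=200)
def at(c,r): return W[int(round(90+r/2.5)),int(round(90+c/2.5))]
for n,c,r in [('tin',341,350),('spool',433,341),('knob',385,250),('hoodfrontL',338,222),('hoodfrontR',432,226),('plinthFL',135,303),('plinthFR',430,308),('post',107,290),('bracket',135,290),('jamb',265,268),('gsocket',492,280),('gate',555,272),('jar',698,188),('counter',600,330),('crate',300,500),('crate2',395,375),('crate1',255,365),('backbarL',90,145),('drawerknob',512,165), ('dome',613,410)]: print(n,at(c,r))
S=np.load('side0.npy')
def region(A,x,y,z):
    return (A[...,0]>x[0])&(A[...,0]<x[1])&(A[...,1]>y[0])&(A[...,1]<y[1])&(A[...,2]>z[0])&(A[...,2]<z[1])
for nm,A in(('top',W),('side',S)):
    # counter plane
    m=region(A,(.3,.8),(-.5,.5),(-.03,.015)); print(nm,'counter z',np.median(A[m][:,2]))
    m=region(A,(.35,.75),(-.3,.15),(.09,.135)); 
    P=A[m]; print(nm,m.sum(),P.min(0),P.max(0))
E
```

```text
tin [0.445 0.033 0.063]
spool [ 0.456 -0.089  0.017]
knob [ 0.566 -0.029  0.139]
hoodfrontL [0.588 0.023 0.231]
hoodfrontR [ 0.583 -0.084  0.229]
plinthFL [0.514 0.301 0.046]
plinthFR [ 0.499 -0.086  0.028]
post [0.523 0.305 0.15 ]
bracket [0.525 0.28  0.121]
jamb [0.547 0.118 0.138]
gsocket [ 0.534 -0.171  0.028]
gate [ 0.536 -0.243  0.105]
jar [ 0.644 -0.434  0.092]
counter [ 0.464 -0.319  0.003]
crate [ 0.246  0.094 -0.003]
crate2 [ 0.412 -0.038  0.08 ]
crate1 [0.429 0.143 0.057]
backbarL [0.683 0.302 0.228]
drawerknob [ 0.669 -0.189  0.135]
dome [ 0.358 -0.322  0.044]
top counter z -0.0015253480134271727
top 2724 [ 0.35 -0.3   0.09] [0.75  0.15  0.135]
side counter z -0.00016187707294622783
side 3763 [ 0.35 -0.3   0.09] [0.75  0.15  0.135]
```

Call:
send_rows([
  [[0,0,4,0,0,0],[2.4,-3.7,6,0,0,4],[4.8,-7.4,8,0,0,8],[7.2,-11,8,0,0,12],[9.6,-14.8,8,0,0,16],[12,-18.5,8,0,0,19],[14.4,-22.2,8,0,0,19],[16.8,-26,8,0,0,19],[19.2,-30,8,0,0,19],[21.5,-33.5,8,0,0,19],[23,-36,8,0,0,19],[23,-36,8,0,0,19]],
], jaw=0.2)

```text
clock: 2.05
tcp_pos: [0.4174, 0.1816, 0.3112]
orientation: [0.0, 0.001, 1.0, -0.0]
wrist_force: [-1.2, 0.2, 0.4]
finger_gap: 0.0512
```

```bash
python3 - <<'E'
from h import *
s=get_state();T=tcpT(s);p=read_camera('wrist');save('w1.png',p);np.save('w1.npy',cloud(p,T));print(s['clock'],s['tcp_pos'],s['joint_pos'],s['finger_gap']);print(T.round(3))
E
```

```text
2.05 [0.41741521 0.18158152 0.31123256] [ 2.34136562e-01  6.69189580e-02 -6.46604844e-02  1.43870171e+00
 -7.14808393e-04  2.36485676e-01] 0.05119906449045293
[[-1.     0.002  0.001  0.417]
 [ 0.002  1.    -0.001  0.182]
 [-0.001 -0.001 -1.     0.311]
 [ 0.     0.     0.     1.   ]]
```

View pics/w1.png

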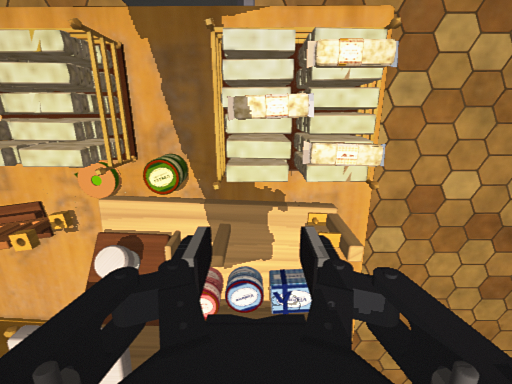

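```bash
python3 - <<'E'
import cv2,numpy as np
np.set_printoptions(precision=3,suppress=True,linewidth=200)
i=cv2.imread('pics/w1.png');W=np.load('w1.npy')
c=cv2.resize(i[195:275,90:370],None,fx=2.8,fy=2.8,interpolation=cv2.INTER_CUBIC);cv2.imwrite('pics/w1c.png',c)
d=cv2.resize(i[190:270,0:160],None,fx=4,fy=4,interpolation=cv2.INTER_CUBIC);cv2.imwrite('pics/w1d.png',d)
for c,r in [(60,120),(200,240),(150,205),(118,256),(180,240),(222,240)]: print(c,r,W[r,c])
# zmap heights print around the pintle
print(W[205:262:4,300:364:4,2])
E
```

```text
60 120 [ 0.355 -0.062  0.112]
200 240 [0.406 0.154 0.334]
150 205 [0.497 0.003 0.03 ]
118 256 [ 0.541 -0.012  0.121]
180 240 [0.559 0.05  0.037]
222 240 [0.53  0.132 0.095]
[[ 0.021  0.021  0.02   0.018  0.018  0.016  0.015  0.015  0.014 -0.002 -0.003 -0.003 -0.002 -0.002 -0.002 -0.003]
 [ 0.03   0.029  0.028  0.026  0.029  0.031  0.028  0.03   0.028  0.029 -0.001 -0.003 -0.003 -0.001 -0.003 -0.003]
 [ 0.029  0.028  0.03   0.033  0.033  0.031  0.031  0.032  0.033  0.027 -0.003 -0.002 -0.003 -0.002 -0.002 -0.002]
 [ 0.029  0.028  0.034  0.033  0.033  0.034  0.035  0.045  0.05   0.051  0.049 -0.002 -0.003 -0.002 -0.002 -0.   ]
 [ 0.03   0.028  0.035  0.035  0.047  0.034  0.035  0.046  0.064  0.067  0.068 -0.002 -0.002 -0.003 -0.004 -0.002]
 [ 0.029  0.029  0.029  0.028  0.035  0.033  0.034  0.049  0.068  0.082  0.082  0.081 -0.002 -0.003 -0.001 -0.001]
 [ 0.029  0.322  0.321  0.322  0.028  0.028  0.028  0.05   0.073  0.09   0.097  0.097  0.095 -0.004 -0.    -0.001]
 [ 0.314  0.326  0.326  0.327  0.326  0.109  0.108  0.108  0.108  0.108  0.108  0.11   0.109  0.109 -0.003 -0.002]
 [ 0.315  0.326  0.331  0.33   0.33   0.323  0.323  0.111  0.11   0.109  0.111  0.122  0.122  0.122  0.121 -0.002]
 [ 0.315  0.326  0.335  0.335  0.335  0.335  0.328  0.327  0.11   0.109  0.114  0.128  0.134  0.134  0.132 -0.002]
 [ 0.316  0.327  0.336  0.339  0.34   0.339  0.332  0.332  0.333  0.11   0.115  0.128  0.14   0.146  0.145  0.144]
 [ 0.317  0.328  0.337  0.343  0.343  0.344  0.344  0.336  0.336 -0.002  0.115  0.131  0.145  0.148  0.146  0.147]
 [ 0.317  0.328  0.338  0.346  0.347  0.347  0.347  0.341  0.339  0.34  -0.002  0.133  0.146  0.149  0.146  0.148]
 [ 0.318  0.33   0.338  0.347  0.349  0.351  0.349  0.35   0.344  0.344 -0.002 -0.003  0.146  0.147  0.147  0.148]
 [ 0.319  0.329  0.339  0.347  0.351  0.351  0.355  0.355  0.357  0.356  0.358  0.355 -0.002  0.147  0.148  0.146]]
```

View pics/w1c.png

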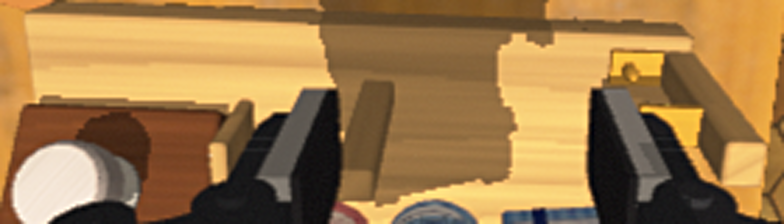

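View pics/w1d.png

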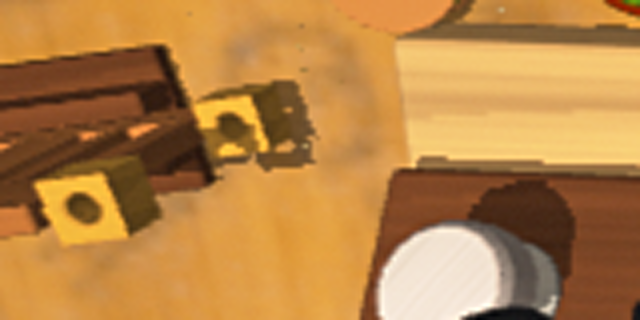

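```bash
python3 - <<'E'
import numpy as np
np.set_printoptions(precision=4,suppress=True,linewidth=200)
W=np.load('w1.npy')
def R(x,y,z,A=W): return A[(A[...,0]>x[0])&(A[...,0]<x[1])&(A[...,1]>y[0])&(A[...,1]<y[1])&(A[...,2]>z[0])&(A[...,2]<z[1])]
P=R((.45,.6),(-.07,.26),(.025,.035))
b=np.arange(-.06,.25,.01);xs=[];ys=[]
for a in b:
    q=P[(P[:,1]>=a)&(P[:,1]<a+.01)]
    if len(q)>10: xs.append(q[:,0].min());ys.append(a+.005)
k=np.polyfit(ys,xs,1);print('plinth front x=',k,'yaw',np.degrees(np.arctan(-k[0])),np.array(xs)-np.polyval(k,ys), 'z',np.median(P[:,2]))
P=R((.48,.6),(.24,.32),(.143,.155));print('post top',P.min(0),P.max(0),len(P))
P=R((.48,.6),(.22,.32),(.031,.0365));print('low bracket',P.min(0),P.max(0),len(P))
P=R((.50,.54),(.255,.283),(.040,.055));print('low pin',P)
P=R((.50,.54),(.24,.32),(.105,.1115));print('hi bracket',P.min(0),P.max(0),len(P))
P=R((.50,.60),(.09,.15),(.135,.145));print('jamb',P)
P=R((.50,.60),(-.1,.03),(.115,.18));print('knob',P.min(0),P.max(0),len(P))
P=R((.40,.7),(-.4,-.12),(.02,.2));print('gate',P.min(0),P.max(0),len(P))
P=R((.40,.7),(-.4,-.12),(.09,.105));print('gate hi',P.min(0),P.max(0),len(P))
P=R((.40,.7),(-.4,-.12),(.022,.034));print('gate lo sock',P.min(0),P.max(0),P.mean(0),len(P))
P=R((.4,.5),(-.01,.08),(.055,.07));print('tin',P.min(0),P.max(0),len(P))
P=R((.35,.45),(.05,.32),(.05,.2));print('crate',P.min(0),P.max(0),len(P))
E
```

```text
plinth front x= [0.0448 0.489 ] yaw -2.56317231473542 [ 0.0027  0.0021  0.0016  0.0018  0.0021  0.0011  0.0021  0.0017  0.0013  0.0013  0.0018  0.0017 -0.0398  0.0011  0.0017  0.0016  0.0014  0.0011  0.0008  0.0016  0.0014  0.0009  0.0011  0.0005
  0.0012  0.0013  0.0004  0.0005  0.0002  0.0009  0.0008] z 0.028930900888799904
post top [0.5105 0.3017 0.1432] [0.5345 0.3199 0.1487] 246
low bracket [0.5046 0.2257 0.031 ] [0.5743 0.3193 0.0363] 225
low pin [[0.5186 0.2798 0.0412]
 [0.5171 0.2806 0.0447]
 [0.5177 0.2827 0.0433]
 [0.5197 0.2779 0.0428]
 [0.5196 0.2795 0.043 ]
 [0.5191 0.2809 0.0442]
 [0.5192 0.2826 0.0441]
 [0.5212 0.2778 0.0436]
 [0.5198 0.2787 0.0468]
 [0.5202 0.2806 0.0458]
 [0.5198 0.282  0.0468]
 [0.5229 0.2779 0.0437]
 [0.522  0.2791 0.0458]
 [0.5213 0.2803 0.0475]
 [0.5216 0.2821 0.0468]
 [0.5241 0.2793 0.0451]
 [0.523  0.2804 0.0476]
 [0.5225 0.2817 0.0489]]
hi bracket [0.51   0.2711 0.1051] [0.5334 0.3193 0.1114] 218
jamb [[0.5295 0.123  0.1354]
 [0.5292 0.1245 0.1359]
 [0.5294 0.1298 0.1357]
 [0.5305 0.1231 0.1363]
 [0.5295 0.1248 0.138 ]
 [0.53   0.126  0.1371]

[... 3102 characters left out ...]
58 0.1374 0.1363]
 [0.5461 0.1213 0.1383]
 [0.5455 0.1229 0.1392]
 [0.5456 0.1242 0.1391]
 [0.546  0.1254 0.1384]
 [0.546  0.1268 0.1385]
 [0.5458 0.1282 0.1389]
 [0.5464 0.1294 0.1379]
 [0.5457 0.1309 0.139 ]
 [0.5455 0.1323 0.1393]
 [0.5466 0.1334 0.1376]
 [0.5458 0.135  0.1388]
 [0.5462 0.1362 0.1382]]
knob [ 0.5313 -0.0455  0.115 ] [ 0.5657 -0.0003  0.1362] 686
gate [ 0.4001 -0.2684  0.02  ] [ 0.681  -0.131   0.1589] 2332
gate hi [ 0.4001 -0.2392  0.0901] [ 0.681  -0.1317  0.105 ] 710
gate lo sock [ 0.5133 -0.2682  0.022 ] [ 0.5528 -0.1479  0.0339] [ 0.5274 -0.2     0.0256] 571
tin [0.4137 0.0083 0.055 ] [0.4697 0.0652 0.0613] 1048
crate [0.3502 0.0502 0.0503] [0.4499 0.32   0.1455] 9426
```

```bash
python3 - <<'E'
import numpy as np
np.set_printoptions(precision=4,suppress=True,linewidth=200)
W=np.load('w1.npy');T=np.load('top0.npy');S=np.load('side0.npy')
for c,r in[(15,239),(25,238),(20,247),(27,247),(52,217),(64,218)]: print(W[r,c])
for A,n in((T,'top'),(S,'side')):
    P=A[(A[...,0]>.45)&(A[...,0]<.62)&(A[...,1]>-.34)&(A[...,1]<-.13)&(A[...,2]>.085)&(A[...,2]<.12)]
    for y in np.arange(-.33,-.13,.02):
        q=P[abs(P[:,1]-y)<.01]
        if len(q): print(n,round(y,3),len(q),q[:,0].mean(),q[:,0].min(),q[:,0].max(),q[:,2].max())
    print(P[:,1].min(),P[:,1].max())
E
```

```text
[ 0.5233 -0.1695  0.1029]
[ 0.5221 -0.1552  0.1022]
[ 0.5357 -0.1642  0.1042]
[ 0.536  -0.1546  0.1035]
[ 0.52   -0.1704  0.0273]
[ 0.5222 -0.1507  0.0265]
top -0.31 9 0.5452499296818164 0.5410923212061082 0.5505700348294842 0.11234465946528838
top -0.29 28 0.5451107276905894 0.5382764583267904 0.5511128400135733 0.11070756284909884
top -0.27 26 0.5421259133291865 0.5357987334382032 0.5484040313721135 0.1124506353847833
top -0.25 26 0.5395208744971821 0.5327383710772804 0.5458182226360437 0.11308140341361371
top -0.23 25 0.5366182669821279 0.5305626755329463 0.5428097064598512 0.11183572992393614
top -0.21 27 0.5340973143611759 0.5277609046574991 0.5400822216433708 0.11248931209762322
top -0.19 27 0.5317022856846715 0.5253407762423726 0.5374152523711976 0.11122984172468797
top -0.17 44 0.5288035628065672 0.5160120598190762 0.5417006900062346 0.10950624935599318
top -0.15 21 0.528336595609561 0.516074746088137 0.5385577645784952 0.10758033686892567
-0.31017983291256135 -0.15087893276425024
side -0.31 58 0.5456850400343713 0.5402917121973067 0.5540804862933538 0.11050979471407307
side -0.29 67 0.541998305951864 0.5355850674803382 0.5541183902913968 0.11278318626543553
side -0.27 59 0.5397755660115705 0.5332078232966424 0.5497730712738237 0.11131301031403654
side -0.25 58 0.5372726441357196 0.5320411921088164 0.5474443980288117 0.11189488565972054
side -0.23 62 0.5345428374576315 0.5279982665999127 0.5427656196394369 0.1136886132051785
side -0.21 54 0.5317233871862627 0.5258271297481634 0.5409557969027293 0.11219273434437806
side -0.19 54 0.5281036396990895 0.5174158871238806 0.5374560117356559 0.11096541570381901
side -0.17 67 0.52557662686135 0.5147618086377549 0.5423893752253717 0.1079106690268054
side -0.15 24 0.5272250384420787 0.515616106777528 0.541551184734916 0.10691291604673912
-0.31412379338575425 -0.15356563043426888
```

Call:
send_rows([
  [[1,-4,0,0,0,-8],[2,-8,0,0,0,-16],[3,-12,0,0,0,-24],[4,-16,0,0,0,-32],[5,-20,0,0,0,-40],[6.5,-24.5,0,0,0,-48.5],[8,-29,-1,0,0,-57],[9,-33,-2,0,0,-65],[10.5,-37,-4,0,0,-73],[11.5,-40,-5,0,0,-80],[12.1,-42.6,-6,0,0,-82.4],[12.1,-42.6,-6,0,0,-82.4]],
], jaw=0.2)

```text
clock: 3.3
tcp_pos: [0.537, -0.2431, 0.2488]
orientation: [-0.001, 0.659, 0.753, -0.0]
wrist_force: [0.0, 1.0, -0.1]
finger_gap: 0.0511
```

```bash
python3 - <<'E'
from h import *
s=get_state();T=tcpT(s);p=read_camera('wrist');save('w2.png',p);np.save('w2.npy',cloud(p,T));print(s['clock'],s['tcp_pos'],s['joint_pos'],s['finger_gap']);print(T.round(3))
np.set_printoptions(precision=4,suppress=True,linewidth=200)
A=cloud(p,T)
P=A[(A[...,0]>.47)&(A[...,0]<.60)&(A[...,1]>-.34)&(A[...,1]<-.13)&(A[...,2]>.09)&(A[...,2]<.12)]
print(len(P))
for y in np.arange(-.33,-.13,.01):
        q=P[abs(P[:,1]-y)<.005]
        if len(q): print(round(y,3),len(q),(q[:,0].min()+q[:,0].max())/2,q[:,0].min(),q[:,0].max(),np.median(q[:,2]))
print(P[:,1].min(),P[:,1].max())
E
```

```text
3.3 [ 0.53703154 -0.24313101  0.24882209] [-5.61136188e-01  3.40645657e-01  1.27247531e-01  1.36001935e+00
 -2.21833755e-04  8.76563382e-01] 0.05113891600533354
[[-0.133  0.991 -0.002  0.537]
 [ 0.991  0.133  0.001 -0.243]
 [ 0.002 -0.002 -1.     0.249]
 [ 0.     0.     0.     1.   ]]
1756
-0.31 20 0.5474246193070236 0.5420284038818548 0.5528208347321922 0.10671241486882968
-0.3 81 0.5465892951354154 0.5406799110939722 0.5524986791768588 0.10706945469586718
-0.29 80 0.5451800310031283 0.5393393741878854 0.5510206878183713 0.10701918794786647
-0.28 80 0.5438665444761739 0.5380924990630793 0.5496405898892686 0.1071510944208694
-0.27 83 0.542553193519344 0.5368121460168758 0.548294241021812 0.10690243314824927
-0.26 96 0.5417783632930804 0.5354361765220451 0.5481205500641158 0.10697993991066361
-0.25 94 0.5403281860811033 0.534088913281812 0.5465674588803947 0.1069607356274983
-0.24 97 0.5389351211160696 0.532751963182803 0.5451182790493362 0.10703873169241385
-0.23 99 0.5376145045444971 0.5314274158578746 0.5438015932311195 0.1068523058152139
-0.22 103 0.5362742032569745 0.5301644676449008 0.5423839388690481 0.10686893224792063
-0.21 101 0.5348851814374218 0.5288935068377347 0.5408768560371088 0.10698009480280185
-0.2 108 0.5334788855664991 0.527526608112436 0.5394311630205622 0.1069074411820457
-0.19 108 0.5320847938902746 0.5261782054059662 0.5379913823745831 0.10684637486657007
-0.18 107 0.5270598984867663 0.5174659953855303 0.5366538015880021 0.10577014537493806
-0.17 209 0.5294143001974523 0.5162266726911824 0.5426019277037222 0.10312609525903155
-0.16 181 0.528060449969091 0.5150005855065453 0.5411203144316367 0.10297864009444635
-0.15 109 0.5271808175652453 0.514715621897558 0.5396460132329324 0.10319028104269728
-0.3077074152648241 -0.1497472110950454
```

View pics/w2.png

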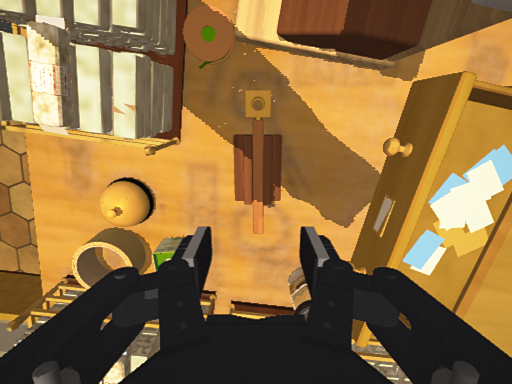

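Call:
send_rows([
  [[0.24,0,-4,0,0,0],[0.24,0,-8,0,0,0],[0.24,0,-12,0,0,0],[0.24,0,-15,0,0,0],[0.24,0,-17,0,0,0],[0.24,0,-17.5,0,0,0],[0.24,0,-17.5,0,0,0],[0.24,0,-17.5,0,0,0]],
], jaw=0.2)

```text
clock: 4.15
tcp_pos: [0.5402, -0.2415, 0.0781]
orientation: [0.001, 0.657, 0.754, 0.0]
wrist_force: [-0.5, -0.0, 0.3]
finger_gap: 0.0515
```

Call:
send_rows([
  [[0,0,0,0,0,0],[0,0,0,0,0,0],[0,0,0,0,0,0],[0,0,0,0,0,0],[0,0,0,0,0,0],[0,0,0,0,0,0],[0,0,0,0,0,0]],
], jaw=-1, force=60)

```text
clock: 4.85
tcp_pos: [0.5396, -0.2422, 0.0775]
orientation: [0.001, 0.658, 0.753, 0.0]
wrist_force: [-1.3, 0.1, 5.2]
finger_gap: 0.0115
```

Call:
send_rows([
  [[0,0,1,0,0,0],[0,0,3,0,0,0],[0,0,6,0,0,0],[0,0,9,0,0,0],[0,0,12,0,0,0],[0,0,14,0,0,0],[0,0,14,0,0,0]],
])

```text
clock: 5.55
tcp_pos: [0.5405, -0.2427, 0.2197]
orientation: [0.003, 0.658, 0.753, 0.0]
wrist_force: [0.8, 0.1, -1.6]
finger_gap: 0.0113
```

```bash
python3 - <<'E'
from h import *
s=get_state();T=tcpT(s);p=read_camera('wrist');save('w3.png',p);A=cloud(p,T);np.save('w3.npy',A);print(s['clock'],s['tcp_pos'],s['wrist_force'],s['ft_torque'],s['finger_gap']);print(T.round(4))
E
```

```text
5.55 [ 0.54045323 -0.24266668  0.21968774] [ 0.75976225  0.12148914 -1.5759073 ] [-0.05734052  0.00073787  0.03486243] 0.011332097547497096
[[-0.1349  0.9908  0.0048  0.5405]
 [ 0.9908  0.1349 -0.0029 -0.2427]
 [-0.0035  0.0043 -1.      0.2197]
 [ 0.      0.      0.      1.    ]]
```

View pics/w3.png

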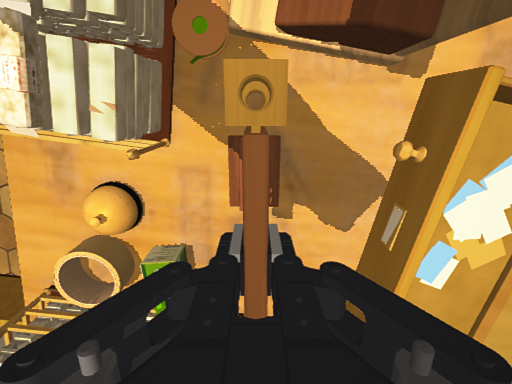

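```bash
cat > gate.py <<'E'
import numpy as np
np.set_printoptions(precision=4,suppress=True,linewidth=200)
def ana(A,T):
    L=(A-T[:3,3])@T[:3,:3]   # tool coords
    m=(abs(L[...,1])<.03)&(L[...,0]>-.07)&(L[...,0]<.11)&(L[...,2]>-.06)&(L[...,2]<.02)
    so=m&(L[...,0]>.0665)
    P=L[so]; top=P[P[:,2]<np.percentile(P[:,2],60)]
    z0=np.median(top[:,2]); top=P[abs(P[:,2]-z0)<.004]
    print('socket x',top[:,0].min(),top[:,0].max(),'y',top[:,1].min(),top[:,1].max(),'ctr y',(top[:,1].min()+top[:,1].max())/2,'z',z0,len(top))
    k=np.linalg.lstsq(np.c_[top[:,:2],np.ones(len(top))],top[:,2],rcond=None)[0];print('socket plane slopes',k)
    R=L[m&(L[...,0]>-.02)&(L[...,0]<.06)]
    zt=np.percentile(R[:,2],5); 
    R=L[m&(L[...,0]>.015)&(L[...,0]<.06)&(abs(L[...,1])<.012)];R=R[abs(R[:,2]-np.median(R[:,2]))<.004]
    print('rail',len(R),'z vs x',np.polyfit(R[:,0],R[:,2],1),'y mid vs x')
    c=[]
    for x in np.arange(.015,.065,.005):
        q=R[abs(R[:,0]-x)<.003]
        if len(q)>5:c.append((x,(q[:,1].min()+q[:,1].max())/2))
    c=np.array(c);print(np.polyfit(c[:,0],c[:,1],1))
E
python3 - <<'E'
import numpy as np
from gate import ana
T=np.array([[-0.1349,0.9908,0.0048,0.5405],[0.9908,0.1349,-0.0029,-0.2427],[-0.0035,0.0043,-1,0.2197],[0,0,0,1]])
ana(np.load('w3.npy'),T)
E
```

```text
socket x 0.06668870937224282 0.09255689489357381 y -0.013345107412555547 0.012967075388794914 ctr y -0.00018901601188031636 z -0.02598278857037411 3433
socket plane slopes [ 0.0003  0.0013 -0.0257]
rail 2588 z vs x [-0.0013 -0.0294] y mid vs x
[-0.0003 -0.0002]
```

```bash
python3 - <<'E'
import numpy as np
for f in('w1.npy','top0.npy'):
    W=np.load(f)
    for z in (.04,.06,.08,.1,.12,.15):
        m=(W[...,0]>.3)&(W[...,0]<.49)&(W[...,1]>.08)&(W[...,1]<.33)&(W[...,2]>z)&(W[...,2]<.2)
        P=W[m]
        if len(P): print(f,z,len(P),P[:,0].max(),P[:,1].min(),P[:,1].max(),P[:,2].max())
    m=(W[...,0]>.43)&(W[...,0]<.48)&(W[...,1]>.08)&(W[...,1]<.33)&(W[...,2]>.02)&(W[...,2]<.2);print(W[m][:30])
E
```

```text
w1.npy 0.04 16414 0.44552204266199535 0.12504995202160754 0.32991557252461057 0.14553068364215027
w1.npy 0.06 15870 0.44552204266199535 0.12504995202160754 0.32991557252461057 0.14553068364215027
w1.npy 0.08 15379 0.44552204266199535 0.12504995202160754 0.32991557252461057 0.14553068364215027
w1.npy 0.1 14183 0.44552204266199535 0.12504995202160754 0.32991557252461057 0.14553068364215027
w1.npy 0.12 12751 0.43216200139106625 0.14097112877058296 0.32991557252461057 0.14553068364215027
[[0.43043129 0.24713004 0.02193988]
 [0.43009481 0.13084081 0.0309017 ]
 [0.43061063 0.13216304 0.02836218]
 [0.43215847 0.13053762 0.02888226]
 [0.43196211 0.13228063 0.02984971]
 [0.43032949 0.24790053 0.03875066]
 [0.43349485 0.13066559 0.03042162]
 [0.43355319 0.13225984 0.03015712]
 [0.43014815 0.2481614  0.04733247]
 [0.43512129 0.13062419 0.03056442]
 [0.43091911 0.12926248 0.05745965]
 [0.43088751 0.13080749 0.05761702]
 [0.43140565 0.13203436 0.05524872]
 [0.43716485 0.13035104 0.02880238]
 [0.4309689  0.24804751 0.05818041]
 [0.43213213 0.12940967 0.05901523]
 [0.43247104 0.13073351 0.05749776]
[... 1328 characters left out ...]
024 0.11033685]
 [0.44115578 0.1257844  0.06687886]
 [0.44110527 0.12625541 0.0398804 ]
 [0.4410443  0.1255642  0.02050642]
 [0.43824742 0.12918865 0.10931241]
 [0.43817673 0.12574334 0.11178913]
 [0.43806101 0.12641512 0.08525671]
 [0.43794169 0.12695878 0.05862234]
 [0.43781755 0.12747148 0.03116616]
 [0.4362603  0.19240563 0.05331835]
 [0.43617826 0.18942312 0.05201151]
 [0.43609384 0.18656397 0.05000512]
 [0.43604212 0.18179653 0.05829677]
 [0.43597306 0.17809561 0.06095565]
 [0.43599595 0.16948679 0.09112653]
 [0.43591542 0.16660907 0.08968708]
 [0.43585047 0.16293164 0.09280896]
 [0.43582973 0.15714569 0.10836478]
 [0.43576138 0.15376808 0.11009507]
 [0.43568577 0.15073788 0.10978022]]
```

Call:
send_rows([
  [[-2.5,1,1,0,0,0],[-5.5,4,2,0,0,-1],[-7,8,2.5,0,0,-3],[-7,12.5,2.5,0,0,-5],[-7,17,2.5,0,0,-7],[-7,21.5,2.5,0,0,-9],[-7,26,2.5,0,0,-10],[-7,30.5,2.5,0,0,-10],[-7,35,2.5,0,0,-10],[-6.6,39.5,2.5,0,0,-10],[-6.2,43,2,0,0,-10],[-6.2,44.3,1,0,0,-10]],
])

```text
clock: 6.8
tcp_pos: [0.4766, 0.2042, 0.2246]
orientation: [-0.001, 0.72, 0.694, -0.0]
wrist_force: [0.3, -0.8, -2.8]
finger_gap: 0.0109
```

Call:
send_rows([
  [[0,0,-1.5,0,0,0],[0,0,-3,0,0,0],[0,0,-3,0,0,0],[0,0,-3,0,0,0]],
])

```text
clock: 7.2
tcp_pos: [0.4761, 0.2005, 0.1951]
orientation: [-0.001, 0.721, 0.693, -0.001]
wrist_force: [0.2, -0.1, -2.6]
finger_gap: 0.011
```

```bash
python3 - <<'E'
from h import *
from gate import ana
s=get_state();T=tcpT(s);p=read_camera('wrist');save('w4.png',p);A=cloud(p,T);np.save('w4.npy',A);np.save('w4T.npy',T);print(s['clock'],s['tcp_pos'],s['wrist_force'],s['finger_gap'],s['joint_pos']);print(T.round(4))
ana(A,T)
E
```

```text
7.2 [0.4761 0.2005 0.1951] [ 0.2056 -0.0623 -2.6014] 0.010983644576740361 [ 0.2433  0.2172 -0.1716  1.1851 -0.0002  1.8538]
[[ 0.0397  0.9992 -0.0029  0.4761]
 [ 0.9992 -0.0397 -0.0009  0.2005]
 [-0.0011 -0.0029 -1.      0.1951]
 [ 0.      0.      0.      1.    ]]
socket x 0.0665730444698873 0.09251674994549641 y -0.013392033272614902 0.012874664840944227 ctr y -0.0002586842158353378 z -0.025983125019206032 3455
socket plane slopes [ 0.0007  0.0037 -0.0257]
rail 2597 z vs x [-0.0015 -0.0294] y mid vs x
[-0.0008 -0.0001]
```

View pics/w4.png

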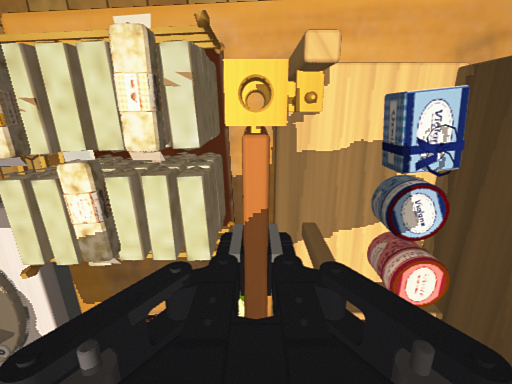

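```bash
python3 - <<'E'
import numpy as np,cv2
np.set_printoptions(precision=4,suppress=True,linewidth=200)
A=np.load('w4.npy');T=np.load('w4T.npy')
def reg(x,y,z):
    m=(A[...,0]>x[0])&(A[...,0]<x[1])&(A[...,1]>y[0])&(A[...,1]<y[1])&(A[...,2]>z[0])&(A[...,2]<z[1]);return A[m],np.argwhere(m)
P,i=reg((.502,.55),(.25,.295),(.100,.113));print('bracket',P.min(0),P.max(0),len(P),np.median(P[:,2]))
P,i=reg((.505,.54),(.26,.295),(.1135,.13));print('pin',P.min(0),P.max(0),P.mean(0),len(P))
t=P[P[:,2]>.121];print('pin top',t.mean(0),t.min(0),t.max(0),len(t))
P,i=reg((.5,.56),(.28,.33),(.142,.155));print('post',P.min(0),P.max(0))
P,i=reg((.515,.56),(.08,.16),(.12,.145));print('jamb',P.min(0),P.max(0),len(P))
L=(A-T[:3,3])@T[:3,:3]
m=(abs(L[...,1])<.02)&(L[...,0]>.0665)&(L[...,0]<.11)&(abs(L[...,2]+.0258)<.004)
print('upper socket world',A[m].min(0),A[m].max(0),(A[m].min(0)+A[m].max(0))/2)
i=cv2.imread('pics/w4.png');cv2.imwrite('pics/w4c.png',cv2.resize(i[20:150,200:360],None,fx=4,fy=4,interpolation=cv2.INTER_CUBIC))
E
```

```text
bracket [0.5109 0.2707 0.1056] [0.5338 0.295  0.1129] 758 0.10998793277936317
pin [0.5177 0.2772 0.1141] [0.5267 0.286  0.1247] [0.5216 0.2815 0.1208] 122
pin top [0.5221 0.2817 0.1228] [0.5192 0.2785 0.121 ] [0.5254 0.2851 0.1247] 60
post [0.5113 0.3012 0.142 ] [0.5356 0.321  0.149 ]
jamb [0.5303 0.1307 0.12  ] [0.5469 0.1389 0.1282] 45
upper socket world [0.4657 0.2667 0.2169] [0.4926 0.2934 0.2232] [0.4791 0.28   0.2201]
```

View pics/w4c.png

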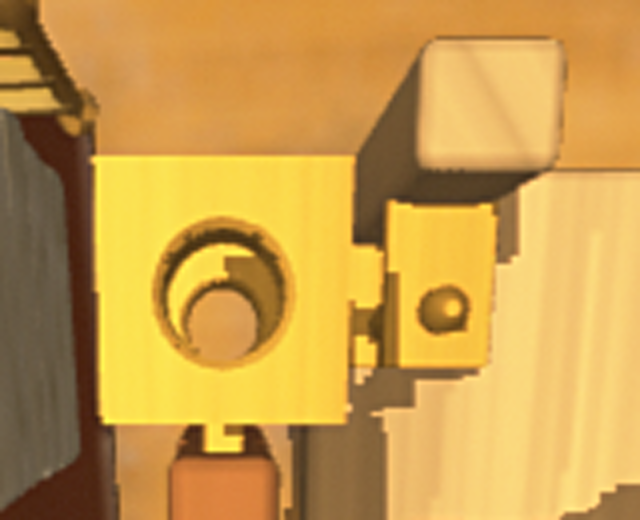

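Call:
send_rows([
  [[0,0.16,-3,0,0,0],[0,0.16,-6,0,0,0],[0,0.16,-6.5,0,0,0],[0,0.16,-6.5,0,0,0],[1,0.16,-6.5,0,0,0],[2,0.16,-6.5,0,0,0],[2,0.16,-6.5,0,0,0],[2,0.16,-6.5,0,0,0]],
])

```text
clock: 8.05
tcp_pos: [0.498, 0.2029, 0.132]
orientation: [0.0, 0.721, 0.693, 0.001]
wrist_force: [-0.5, -0.5, -2.8]
finger_gap: 0.0112
```

```bash
cat > look.py <<'E'
import sys
from h import *
from gate import ana
n=sys.argv[1]
s=get_state();T=tcpT(s);p=read_camera('wrist');save(n+'.png',p);A=cloud(p,T);np.save(n+'.npy',A);np.save(n+'T.npy',T);print(s['clock'],s['tcp_pos'],s['wrist_force'],s['ft_torque'],s['finger_gap']);print(T.round(4))
def reg(x,y,z):
    m=(A[...,0]>x[0])&(A[...,0]<x[1])&(A[...,1]>y[0])&(A[...,1]<y[1])&(A[...,2]>z[0])&(A[...,2]<z[1]);return A[m]
ana(A,T)
P=reg((.507,.54),(.26,.295),(.100,.113))
if len(P):print('bracket',P.min(0),P.max(0),len(P),np.median(P[:,2]))
P=reg((.505,.54),(.26,.295),(.1135,.13))
if len(P):print('pin',P.min(0),P.max(0),P.mean(0),len(P))
L=(A-T[:3,3])@T[:3,:3]
m=(abs(L[...,1])<.02)&(L[...,0]>.0665)&(L[...,0]<.11)&(abs(L[...,2]+.0258)<.004)
print('upper socket world',A[m].min(0),A[m].max(0),(A[m].min(0)+A[m].max(0))/2)
i=p['img'][:,:,::-1];cv2.imwrite('pics/'+n+'c.png',cv2.resize(i[20:150,200:360],None,fx=4,fy=4,interpolation=cv2.INTER_CUBIC))
E
python3 look.py w5
```

```text
8.05 [0.498  0.2029 0.132 ] [-0.507  -0.4933 -2.8331] [-0.0544 -0.03   -0.0264] 0.011176933036037714
[[ 0.0394  0.9992  0.0012  0.498 ]
 [ 0.9992 -0.0394  0.0003  0.2029]
 [ 0.0003  0.0012 -1.      0.132 ]
 [ 0.      0.      0.      1.    ]]
socket x 0.0665978038686753 0.09248925245980452 y -0.013283405720449 0.012923867085084594 ctr y -0.00017976931768220322 z -0.025624496696450845 3453
socket plane slopes [ 0.0005  0.0011 -0.0257]
rail 2586 z vs x [-0.0012 -0.0294] y mid vs x
[-0.0004 -0.0002]
bracket [0.5191 0.2705 0.1079] [0.5338 0.295  0.1124] 834 0.1101166613276158
pin [0.505  0.2658 0.1138] [0.5266 0.2859 0.1286] [0.5216 0.2812 0.1213] 223
upper socket world [0.4874 0.269  0.1538] [0.5144 0.2956 0.1602] [0.5009 0.2823 0.157 ]
```

View pics/w5c.png

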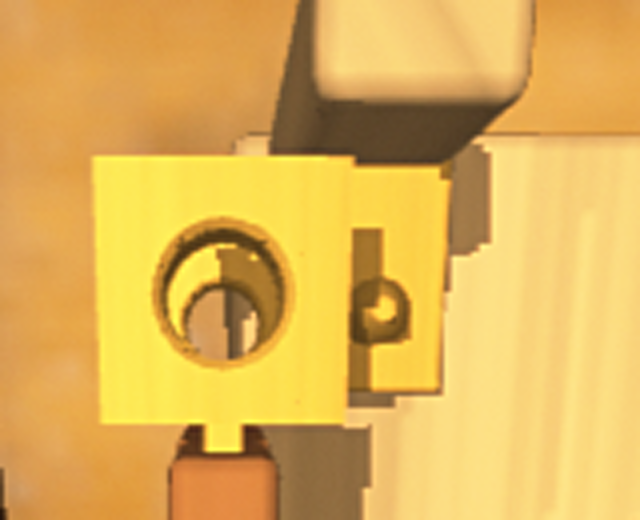

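Call:
send_rows([
  [[0.7,-0.05,0,0,0,0],[1.4,-0.05,0,0,0,0],[2.1,-0.05,0,0,0,0],[2.1,-0.05,0,0,0,0],[2.1,-0.05,0,0,0,0]],
])

```text
clock: 8.6
tcp_pos: [0.5182, 0.2023, 0.1311]
orientation: [-0.0, 0.721, 0.693, -0.0]
wrist_force: [0.2, -0.3, -1.9]
finger_gap: 0.011
```

```bash
python3 look.py w6
```

```text
8.6 [0.5182 0.2023 0.1311] [ 0.1706 -0.2593 -1.8624] [-0.036  -0.0338 -0.0618] 0.01102474429971364
[[ 0.0393  0.9992 -0.0004  0.5182]
 [ 0.9992 -0.0393 -0.0001  0.2023]
 [-0.0001 -0.0004 -1.      0.1311]
 [ 0.      0.      0.      1.    ]]
socket x 0.0665960106077438 0.0925477714198645 y -0.013341665658225792 0.012852710376963518 ctr y -0.00024447764063113744 z -0.0256082233918554 3458
socket plane slopes [ 0.0014  0.0022 -0.0257]
rail 2591 z vs x [-0.0007 -0.0295] y mid vs x
[ 0.0002 -0.0002]
bracket [0.5133 0.2655 0.1002] [0.5291 0.2911 0.1124] 422 0.11008884993427051
pin [0.5149 0.2652 0.1136] [0.5269 0.2859 0.1291] [0.5223 0.2802 0.1214] 235
upper socket world [0.5076 0.2683 0.1529] [0.5347 0.2952 0.159 ] [0.5211 0.2818 0.156 ]
```

View pics/w6c.png

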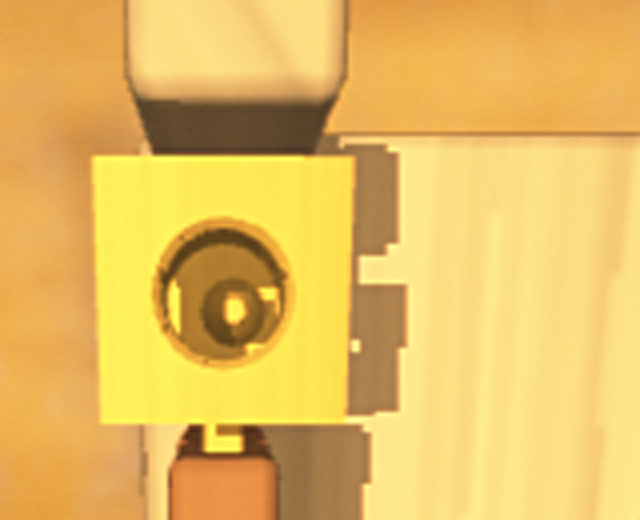

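Call:
send_rows([
  [[0.1,0,0,0,0,0],[0.1,0,-0.5,0,0,0],[0.1,0,-1,0,0,0],[0.1,0,-1.4,0,0,0],[0.1,0,-1.8,0,0,0],[0.1,0,-2.1,0,0,0],[0.1,0,-2.1,0,0,0]],
])

```text
clock: 9.35
tcp_pos: [0.5187, 0.2022, 0.1097]
orientation: [-0.0, 0.721, 0.693, -0.0]
wrist_force: [0.5, 0.5, -2.8]
finger_gap: 0.0111
```

```bash
python3 look.py w7
```

```text
9.35 [0.5187 0.2022 0.1097] [ 0.4502  0.5077 -2.7916] [-0.0046 -0.0094 -0.0233] 0.01107488283928897
[[ 0.0391  0.9992 -0.001   0.5187]
 [ 0.9992 -0.0391 -0.0002  0.2022]
 [-0.0003 -0.001  -1.      0.1097]
 [ 0.      0.      0.      1.    ]]
socket x 0.06797149009410962 0.10941503505782223 y -0.011406919088213258 0.012689781666973985 ctr y 0.0006414312893803639 z -0.03161766792852741 550
socket plane slopes [-0.3251 -0.0111 -0.0002]
rail 2596 z vs x [-0.0016 -0.0294] y mid vs x
[-0.0009 -0.0001]
bracket [0.5147 0.264  0.1013] [0.5284 0.2889 0.1125] 365 0.1101549269227716
pin [0.515  0.2648 0.1142] [0.5281 0.2882 0.1299] [0.5222 0.2815 0.1226] 433
upper socket world [0.5081 0.2683 0.1315] [0.5351 0.3039 0.1394] [0.5216 0.2861 0.1354]
```

View pics/w7c.png

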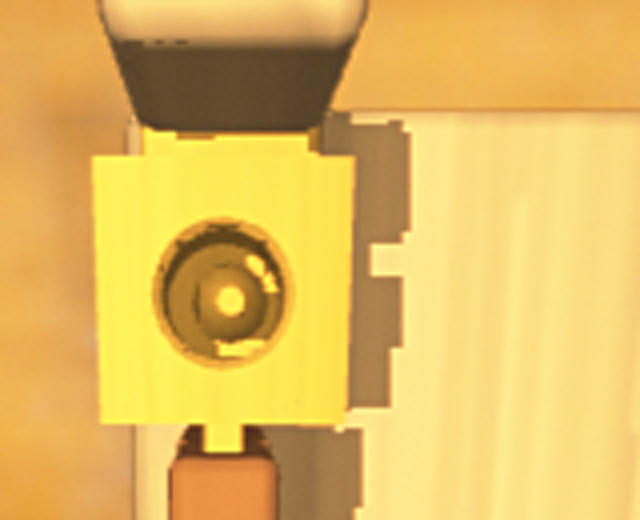

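Call:
send_rows([
  [[0.05,0,-0.2,0,0,0],[0.05,0,-0.4,0,0,0],[0.05,0,-0.6,0,0,0],[0.05,0,-0.8,0,0,0],[0.05,0,-0.8,0,0,0],[0.05,0,-0.8,0,0,0]],
])

```text
clock: 10.0
tcp_pos: [0.5195, 0.2023, 0.1022]
orientation: [-0.0, 0.721, 0.693, -0.0]
wrist_force: [1.2, 0.9, -3.1]
finger_gap: 0.0109
```

Call:
send_rows([
  [[0,0,-0.1,0,0,0],[0,0,-0.2,0,0,0],[0,0,-0.3,0,0,0],[0,0,-0.3,0,0,0],[0,0,-0.3,0,0,0]],
])

```text
clock: 10.5
tcp_pos: [0.5199, 0.2024, 0.1]
orientation: [0.0, 0.721, 0.693, 0.0]
wrist_force: [-1.5, -1.4, 3.9]
finger_gap: 0.0114
```

```bash
python3 look.py w8
```

```text
10.5 [0.5199 0.2024 0.1   ] [-1.4992 -1.3941  3.9417] [0.0391 0.3357 0.08  ] 0.011386007325913189
[[ 0.0391  0.9992  0.001   0.5199]
 [ 0.9992 -0.0391  0.0002  0.2024]
 [ 0.0003  0.001  -1.      0.1   ]
 [ 0.      0.      0.      1.    ]]
socket x 0.09885865485534398 0.10191150760263912 y -0.011644532239411755 0.011320733095779946 ctr y -0.0001618995718159046 z -0.033603284684484994 364
socket plane slopes [ 0.7412  0.0079 -0.1074]
rail 2585 z vs x [-0.0059 -0.0295] y mid vs x
[-0.0019 -0.0002]
bracket [0.5161 0.265  0.101 ] [0.5291 0.2883 0.1129] 350 0.11014351869931512
pin [0.5093 0.26   0.1136] [0.5359 0.295  0.13  ] [0.5226 0.2808 0.1256] 4252
upper socket world [0.5093 0.2685 0.1218] [0.5359 0.3032 0.1298] [0.5226 0.2858 0.1258]
```

View pics/w8.png

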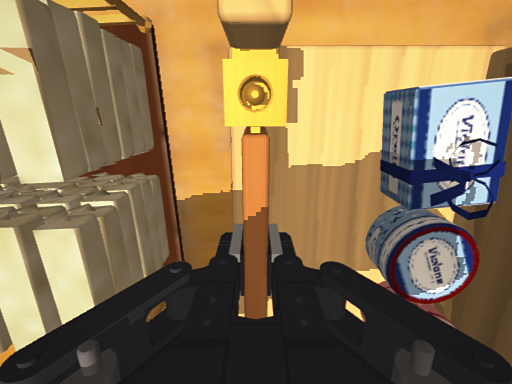

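Call:
send_rows([
  [[0,0,0,0,0,0],[0,0,0,0,0,0],[0,0,0,0,0,0],[0,0,0,0,0,0],[0,0,0,0,0,0]],
], jaw=0)

```text
clock: 11.05
tcp_pos: [0.5196, 0.2023, 0.0992]
orientation: [-0.0, 0.721, 0.693, -0.0]
wrist_force: [0.6, -0.2, -0.0]
finger_gap: 0.0426
```

Call:
send_rows([
  [[0,0,2,0,0,0],[0,0,5,0,0,0],[0,0,9,0,0,0],[0,0,12,0,0,0],[0,0,14,0,0,0],[0,0,14,0,0,0]],
])

```text
clock: 11.65
tcp_pos: [0.5214, 0.2028, 0.2427]
orientation: [0.002, 0.721, 0.693, 0.003]
wrist_force: [1.2, 0.3, 0.1]
finger_gap: 0.043
```

```bash
python3 - <<'E'
from h import *
s=get_state();T=tcpT(s);p=read_camera('wrist');save('w9.png',p);A=cloud(p,T);np.save('w9.npy',A);print(s['clock'],s['tcp_pos'],s['wrist_force'],s['finger_gap'])
np.set_printoptions(precision=4,suppress=True)
P=A[(A[...,0]>.47)&(A[...,0]<.60)&(A[...,1]>.1)&(A[...,1]<.32)&(A[...,2]>.12)&(A[...,2]<.14)]
for y in np.arange(.12,.32,.01):
        q=P[abs(P[:,1]-y)<.005]
        if len(q): print(round(y,3),len(q),(q[:,0].min()+q[:,0].max())/2,q[:,0].min(),q[:,0].max(),np.median(q[:,2]))
E
```

```text
11.65 [0.5213862  0.20281001 0.24274059] [1.18332984 0.31170526 0.11284467] 0.04304468590850211
0.12 80 0.5390407540619672 0.5300634824288135 0.5480180256951208 0.13889899344264967
0.13 147 0.539386492000983 0.5302232377139677 0.5485497462879981 0.13875656637057093
0.14 256 0.5303644375004983 0.5124123464006873 0.5483165286003094 0.12918244693631975
0.15 99 0.5177604420828168 0.5117343801534144 0.523786504012219 0.12884668257610277
0.16 104 0.5181579517466006 0.5121711424424427 0.5241447610507585 0.12912748706832256
0.17 108 0.5185689208554162 0.512642641800461 0.5244951999103713 0.12898701586441108
0.18 110 0.5189807498612891 0.5131321405871786 0.5248293591353995 0.12917591116876379
0.19 111 0.5193673240751875 0.5135610244160785 0.5251736237342965 0.12935593189229663
0.2 112 0.519784265221114 0.5140350495054102 0.5255334809368176 0.12942795201734048
0.21 118 0.5201879089398076 0.5145403314938691 0.5258354863857462 0.12953545459313368
0.22 120 0.5205909451565252 0.514992103794022 0.5261897865190284 0.12958666449605966
0.23 117 0.5209925889964899 0.5154609381200832 0.5265242398728965 0.12963906408777853
0.24 129 0.5209712390995824 0.5150729591350048 0.5268695190641599 0.12961517957110663
0.25 143 0.521321094909627 0.5154042698647894 0.5272379199544646 0.1297647316005187
0.26 141 0.5216962546639389 0.5158662762187228 0.5275262331091549 0.12988861542583352
0.27 213 0.5221964506281762 0.5098743653398707 0.5345185359164817 0.12609785821249309
0.28 232 0.5226660623907922 0.5096237548909733 0.535708369890611 0.12565305443925662
0.29 284 0.5228764225836262 0.5098513140262206 0.5359015311410317 0.12622472065919838
0.3 54 0.5233716392075836 0.5126158393133373 0.5341274391018298 0.13195411281126937
```

View pics/w9.png

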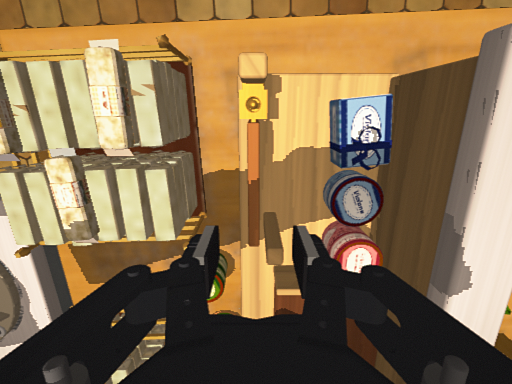

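```bash
python3 - <<'E'
import numpy as np
np.set_printoptions(precision=4,suppress=True)
th=np.radians(-2.25);X=np.array([np.cos(th),np.sin(th),0]);Y=np.array([-np.sin(th),np.cos(th),0]);Z=np.array([0,0,1.])
O=np.array([.5222,.2816,0])-X*-.1-Y*.165;print('O',O)
n=-np.sin(np.radians(35))*X+np.cos(np.radians(35))*Z;u=np.cos(np.radians(35))*X+np.sin(np.radians(35))*Z
for f in('w1.npy','top0.npy','side0.npy'):
    A=np.load(f);L=(A-O)@np.c_[X,Y,Z]
    m=(L[...,0]>-.12)&(L[...,0]<-.0)&(L[...,1]>-.19)&(L[...,1]<-.09)&(L[...,2]>.06)&(L[...,2]<.19)
    P=(A[m]-O); d=P@n;a=P@u;b=P@Y
    h,e=np.histogram(d,np.arange(d.min(),d.max()+.003,.003));print(f,len(P),list(zip(e.round(3),h)))
    t=d>np.percentile(d,99)-.004
    # top disk
    print('disk',d[t].mean(),a[t].min(),a[t].max(),b[t].min(),b[t].max(),t.sum())
    print('world ctr of top', O+n*np.median(d[t])+u*(a[t].min()+a[t].max())/2+Y*(b[t].min()+b[t].max())/2)
E
```

```text
O [0.6156 0.1128 0.    ]
w1.npy 1728 [(np.float64(0.078), np.int64(497)), (np.float64(0.081), np.int64(281)), (np.float64(0.084), np.int64(77)), (np.float64(0.087), np.int64(4)), (np.float64(0.09), np.int64(0)), (np.float64(0.093), np.int64(0)), (np.float64(0.096), np.int64(0)), (np.float64(0.099), np.int64(0)), (np.float64(0.102), np.int64(0)), (np.float64(0.105), np.int64(0)), (np.float64(0.108), np.int64(0)), (np.float64(0.111), np.int64(6)), (np.float64(0.114), np.int64(13)), (np.float64(0.117), np.int64(20)), (np.float64(0.12), np.int64(16)), (np.float64(0.123), np.int64(15)), (np.float64(0.126), np.int64(18)), (np.float64(0.129), np.int64(23)), (np.float64(0.132), np.int64(44)), (np.float64(0.135), np.int64(108)), (np.float64(0.138), np.int64(584)), (np.float64(0.141), np.int64(22))]
disk 0.1389858205505684 -0.0017340491512676684 0.0396755632251433 -0.1608118822842344 -0.11743178326646607 674
world ctr of top [ 0.546  -0.0237  0.1247]
top0.npy 491 [(np.float64(0.075), np.int64(19)), (np.float64(0.078), np.int64(98)), (np.float64(0.081), np.int64(114)), (np.float64(0.084), np.in
[... 1111 characters left out ...]
loat64(0.099), np.int64(0)), (np.float64(0.102), np.int64(0)), (np.float64(0.105), np.int64(0)), (np.float64(0.108), np.int64(4)), (np.float64(0.111), np.int64(3)), (np.float64(0.114), np.int64(16)), (np.float64(0.117), np.int64(10)), (np.float64(0.12), np.int64(18)), (np.float64(0.123), np.int64(8)), (np.float64(0.126), np.int64(13)), (np.float64(0.129), np.int64(6)), (np.float64(0.132), np.int64(26)), (np.float64(0.135), np.int64(44)), (np.float64(0.138), np.int64(64)), (np.float64(0.141), np.int64(17)), (np.float64(0.144), np.int64(1))]
disk 0.14000582546352294 0.0026429053450079854 0.04378767779715204 -0.16589961011932552 -0.12795891411329374 74
world ctr of top [ 0.5487 -0.0316  0.1279]
```

```bash
python3 - <<'E'
import numpy as np
for f in('w1.npy','w2.npy','top0.npy','side0.npy'):
    W=np.load(f)
    m=(W[...,0]>.3)&(W[...,0]<.49)&(W[...,1]>-.12)&(W[...,1]<.07)&(W[...,2]>.02)&(W[...,2]<.19)
    P=W[m]
    for x in np.arange(.31,.49,.02):
        q=P[abs(P[:,0]-x)<.01]
        q=q[q[:,2]>.065]
        if len(q): print(f,round(x,2),len(q),'z',q[:,2].max().round(3),'y',q[:,1].min().round(3),q[:,1].max().round(3))
E
```

```text
w1.npy 0.31 1616 z 0.125 y -0.116 -0.02
w1.npy 0.33 1540 z 0.125 y -0.115 -0.02
w1.npy 0.35 1126 z 0.134 y -0.119 -0.021
w1.npy 0.37 1517 z 0.125 y -0.117 -0.02
w1.npy 0.39 1283 z 0.125 y -0.115 -0.02
w1.npy 0.41 904 z 0.125 y -0.114 -0.019
w1.npy 0.43 61 z 0.116 y -0.027 -0.018
w2.npy 0.31 493 z 0.124 y -0.12 -0.101
w2.npy 0.33 472 z 0.131 y -0.12 -0.102
w2.npy 0.35 639 z 0.133 y -0.12 -0.096
w2.npy 0.37 1140 z 0.125 y -0.12 -0.09
w2.npy 0.39 554 z 0.125 y -0.12 -0.092
w2.npy 0.41 1453 z 0.126 y -0.12 -0.073
top0.npy 0.31 202 z 0.13 y -0.119 -0.023
top0.npy 0.33 168 z 0.132 y -0.118 -0.023
top0.npy 0.35 165 z 0.134 y -0.119 -0.023
top0.npy 0.37 201 z 0.128 y -0.12 -0.024
top0.npy 0.39 139 z 0.127 y -0.117 -0.024
top0.npy 0.41 139 z 0.128 y -0.119 -0.022
top0.npy 0.43 7 z 0.117 y -0.029 0.02
top0.npy 0.47 1 z 0.067 y 0.052 0.052
side0.npy 0.31 106 z 0.128 y -0.12 -0.034
side0.npy 0.33 194 z 0.129 y -0.12 -0.036
side0.npy 0.35 85 z 0.128 y -0.108 -0.039
side0.npy 0.37 116 z 0.128 y -0.12 -0.04
side0.npy 0.39 142 z 0.127 y -0.12 -0.041
side0.npy 0.41 100 z 0.129 y -0.12 -0.024
side0.npy 0.43 5 z 0.12 y -0.033 -0.028
side0.npy 0.47 1 z 0.065 y 0.03 0.03
```

Call:
send_rows([
  [[-1,-1,3,0,0,8],[-2,-3,5,0,0,16],[-4,-5,6,0,0,24],[-6,-7,6,0,0,32],[-6,-10,6,0,0,40],[-6,-13,6,0,0,48],[-6,-16,6,0,0,56],[-6,-19,6,0,0,64],[-6,-21,6,0,0,72],[-6,-22.5,6,0,0,80.5],[-6,-22.5,6,0,0,89],[-6,-22.5,6,0,0,90]],
], jaw=0.55)

```text
clock: 12.9
tcp_pos: [0.4589, -0.0231, 0.2976]
orientation: [-0.001, 0.02, 1.0, 0.0]
wrist_force: [0.0, 0.5, -0.2]
finger_gap: 0.0663
```

Call:
send_rows([
  [[0,0,0,-0.3,-8,0],[0,0,0,-0.6,-16,0],[0,0,0,-0.9,-24,0],[1,0,-2,-1.2,-32,0],[2,0,-4,-1.4,-35,0],[3,0,-7,-1.4,-35,0],[3.5,0,-9,-1.4,-35,0],[3.5,0,-9,-1.4,-35,0]],
])

```text
clock: 13.7
tcp_pos: [0.4917, -0.0213, 0.2044]
orientation: [0.297, 0.02, 0.955, -0.005]
wrist_force: [-0.5, -0.7, 0.3]
finger_gap: 0.0663
```

```bash
cat > knob.py <<'E'
import sys
from h import *
np.set_printoptions(precision=4,suppress=True)
k=sys.argv[1]
s=get_state();T=tcpT(s);p=read_camera('wrist');save(k+'.png',p);A=cloud(p,T);np.save(k+'.npy',A);print(s['clock'],s['tcp_pos'],s['joint_pos'],s['wrist_force'],s['finger_gap']);print(T.round(4))
th=np.radians(-2.25);X=np.array([np.cos(th),np.sin(th),0]);Y=np.array([-np.sin(th),np.cos(th),0]);Z=np.array([0,0,1.])
O=np.array([.6156,.1128,0]);n=-np.sin(np.radians(35))*X+np.cos(np.radians(35))*Z;u=np.cos(np.radians(35))*X+np.sin(np.radians(35))*Z
L=(A-O)@np.c_[X,Y,Z]
m=(L[...,0]>-.12)&(L[...,0]<-.0)&(L[...,1]>-.19)&(L[...,1]<-.09)&(L[...,2]>.06)&(L[...,2]<.19)
P=A[m]-O;d=P@n;a=P@u;b=P@Y
t=(d>.132)&(d<.147+.02)
dt=np.median(d[t]);t=abs(d-dt)<.004
print('face d',np.median(d[(d<.09)&(d>.07)]),'disk d',dt,'a',a[t].min(),a[t].max(),'b',b[t].min(),b[t].max(),t.sum())
c=O+n*(dt-.015)+u*(a[t].min()+a[t].max())/2+Y*(b[t].min()+b[t].max())/2
print('head centre',c, 'tool coords',(c-T[:3,3])@T[:3,:3], 'n in tool',n@T[:3,:3],'n',n)
E
python3 knob.py k1
```

```text
13.7 [ 0.4917 -0.0213  0.2044] [-0.2985 -0.2861 -0.8243  0.4451  0.1478 -0.2123] [-0.5162 -0.6781  0.2589] 0.06633681658213536
[[-0.8225  0.0405  0.5673  0.4917]
 [ 0.035   0.9992 -0.0205 -0.0213]
 [-0.5677  0.0031 -0.8232  0.2044]
 [ 0.      0.      0.      1.    ]]
face d 0.08039966358968272 disk d 0.1386991538497866 a -0.00296926539860196 0.04205384964705897 b -0.16187756363623731 -0.11772136323644906 1667
head centre [ 0.5552 -0.0247  0.1125] tool coords [-0.0002 -0.0011  0.1117] n in tool [ 0.0072  0.0018 -1.    ] n [-0.5731  0.0225  0.8192]
```

View pics/k1.png

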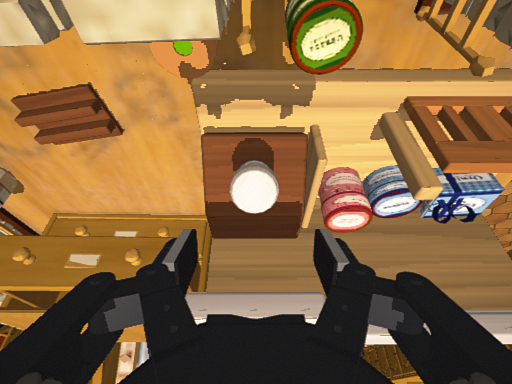

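Call:
send_rows([
  [[1.7,-0.2,-2.5,0,0,0],[3.5,-0.3,-5,0,0,0],[5,-0.3,-7,0,0,0],[6,-0.4,-8.7,0,0,0],[7,-0.4,-10,0,0,0],[7.6,-0.4,-10.9,0,0,0],[7.6,-0.4,-10.9,0,0,0],[7.6,-0.4,-10.9,0,0,0]],
])

```text
clock: 14.55
tcp_pos: [0.5709, -0.0266, 0.1009]
orientation: [0.301, 0.019, 0.953, -0.006]
wrist_force: [0.2, 0.1, 0.4]
finger_gap: 0.0661
```

```bash
python3 knob.py k2; python3 -c "
from workcell import *;print(get_state()['ft_torque'])"
```

```text
14.55 [ 0.5709 -0.0266  0.1009] [-0.2514  0.031  -0.8779  0.0607  0.121  -0.1747] [0.1533 0.0658 0.4218] 0.06609283576157458
[[-0.8181  0.0393  0.5738  0.5709]
 [ 0.032   0.9992 -0.0227 -0.0266]
 [-0.5742 -0.0003 -0.8187  0.1009]
 [ 0.      0.      0.      1.    ]]
face d 0.08045419851634218 disk d 0.1394186478753279 a -0.0031840084226531598 0.04146034326248091 b -0.18757391744267918 -0.09416914833670104 6955
head centre [ 0.5544 -0.0258  0.1129] tool coords [ 0.0066  0.0002 -0.0193] n in tool [-0.0008 -0.0002 -1.    ] n [-0.5731  0.0225  0.8192]
[ 0.00715432  0.46665049 -0.00878532]
```

View pics/k2.png

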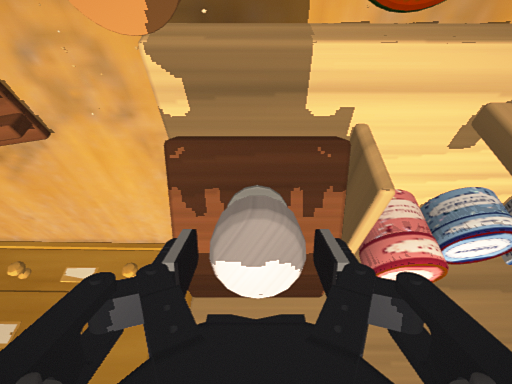

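Call:
send_rows([
  [[-0.3,0,-0.55,0,0,0],[-0.3,0,-0.55,0,0,0],[-0.3,0,-0.55,0,0,0],[-0.3,0,-0.55,0,0,0]],
])

```text
clock: 15.0
tcp_pos: [0.5676, -0.0267, 0.0951]
orientation: [0.301, 0.019, 0.953, -0.006]
wrist_force: [-0.6, 0.4, 0.4]
finger_gap: 0.0661
```

Call:
send_rows([
  [[0,0,0,0,0,0],[0,0,0,0,0,0],[0,0,0,0,0,0],[0,0,0,0,0,0],[0,0,0,0,0,0]],
], jaw=-1, force=60)

```text
clock: 15.5
tcp_pos: [0.5675, -0.0255, 0.0955]
orientation: [0.301, 0.018, 0.953, -0.005]
wrist_force: [-7.9, 4.3, 8.9]
finger_gap: 0.0462
```

Call:
send_rows([
  [[-0.2,0,0.3,0,0,0],[-0.5,0,0.7,0,0,0],[-0.75,0,1.07,0,0,0],[-1,0,1.43,0,0,0],[-1.15,0.05,1.64,0,0,0],[-1.15,0.05,1.64,0,0,0],[-1.15,0.05,1.64,0,0,0]],
])

```text
clock: 16.2
tcp_pos: [0.5564, -0.0251, 0.1112]
orientation: [0.301, 0.018, 0.953, -0.005]
wrist_force: [6.1, 5.3, -5.1]
finger_gap: 0.0461
```

```bash
python3 knob.py k3; python3 - <<'E'
from h import *
p=read_camera('side');save('s3.png',p);i=p['img'][130:300,180:360,::-1];cv2.imwrite('pics/s3c.png',cv2.resize(i,None,fx=3.4,fy=3.4))
E
```

```text
16.2 [ 0.5564 -0.0251  0.1112] [-0.2592 -0.0159 -0.8909  0.0959  0.128  -0.182 ] [ 6.1174  5.3484 -5.077 ] 0.04606828094928099
[[-0.818   0.0371  0.574   0.5564]
 [ 0.0312  0.9993 -0.0201 -0.0251]
 [-0.5743  0.0014 -0.8186  0.1112]
 [ 0.      0.      0.      1.    ]]
face d 0.08055186108181268 disk d 0.15748476072969697 a -0.004327327810746349 0.04051255537403087 b -0.176107599198178 -0.10414050230502207 7129
head centre [ 0.5432 -0.0246  0.1271] tool coords [ 0.0017  0.0001 -0.0206] n in tool [-0.0009  0.0024 -1.    ] n [-0.5731  0.0225  0.8192]
```

View pics/k3.png

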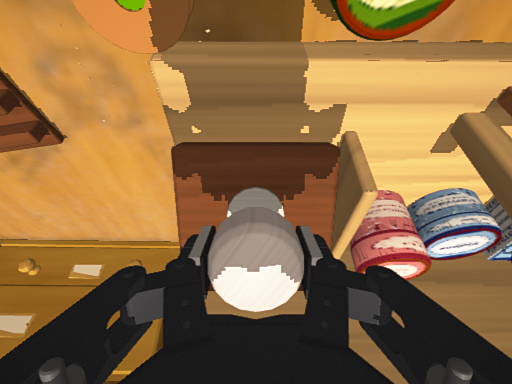

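View pics/s3c.png

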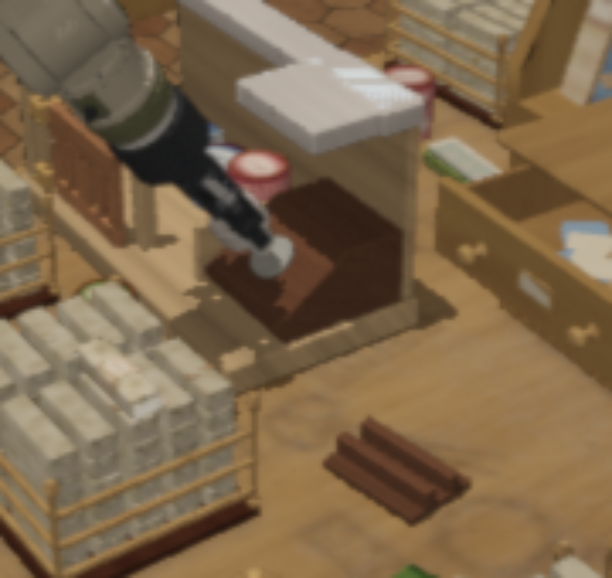

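Call:
send_rows([
  [[-0.1,0,0.12,0,0,0],[-0.18,0,0.25,0,0,0],[-0.18,0,0.25,0,0,0],[-0.18,0,0.25,0,0,0],[-0.18,0,0.25,0,0,0],[-0.18,0,0.25,0,0,0],[-0.18,0,0.25,0,0,0],[-0.18,0,0.25,0,0,0]],
])

```text
clock: 17.1
tcp_pos: [0.5555, -0.0251, 0.1124]
orientation: [0.301, 0.018, 0.954, -0.004]
wrist_force: [30.4, 4.2, -29.4]
finger_gap: 0.0456
```

```bash
python3 knob.py k4; python3 - <<'E'
from h import *
p=read_camera('side');i=p['img'][130:300,180:360,::-1];cv2.imwrite('pics/s4c.png',cv2.resize(i,None,fx=3.4,fy=3.4))
E
```

```text
17.1 [ 0.5555 -0.0251  0.1124] [-0.2602 -0.0195 -0.8898  0.1018  0.1293 -0.183 ] [ 30.4431   4.186  -29.4242] 0.045569560361357446
[[-0.8186  0.0366  0.5733  0.5555]
 [ 0.0312  0.9993 -0.0192 -0.0251]
 [-0.5736  0.0022 -0.8192  0.1124]
 [ 0.      0.      0.      1.    ]]
face d 0.08057065266148797 disk d 0.15868107123603747 a -0.0041566751733921 0.040901427255611474 b -0.17573374695894323 -0.10372219906446224 7072
head centre [ 0.5428 -0.0242  0.1282] tool coords [ 0.0014  0.0005 -0.0203] n in tool [ 0.      0.0033 -1.    ] n [-0.5731  0.0225  0.8192]
```

View pics/s4c.png

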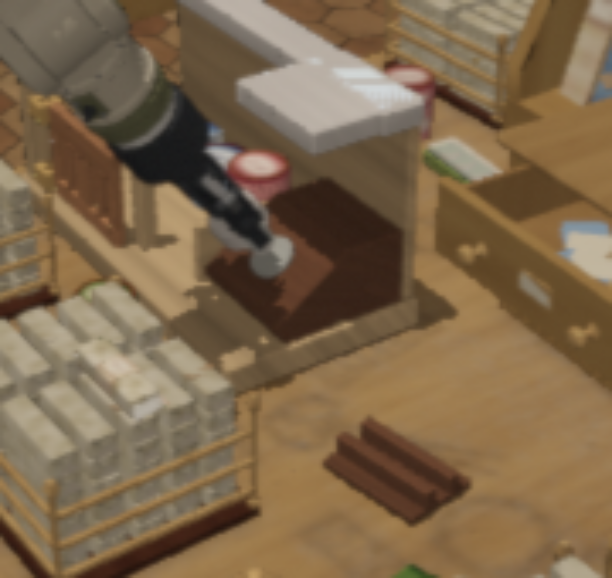

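Call:
send_rows([
  [[0.2,0,-0.3,0,0,0],[0.5,0,-0.7,0,0,0],[0.8,0,-1.14,0,0,0],[1.1,0,-1.57,0,0,0],[1.3,-0.05,-1.85,0,0,0],[1.3,-0.05,-1.85,0,0,0],[1.3,-0.05,-1.85,0,0,0]],
])

```text
clock: 17.9
tcp_pos: [0.5674, -0.0256, 0.0956]
orientation: [0.301, 0.018, 0.953, -0.005]
wrist_force: [-2.6, 5.2, 3.0]
finger_gap: 0.0459
```

Call:
send_rows([
  [[0,0,0,0,0,0],[0,0,0,0,0,0],[0,0,0,0,0,0],[0,0,0,0,0,0],[0,0,0,0,0,0]],
], jaw=0.55)

```text
clock: 18.4
tcp_pos: [0.5673, -0.0269, 0.0952]
orientation: [0.301, 0.019, 0.953, -0.006]
wrist_force: [0.1, -0.2, 0.2]
finger_gap: 0.066
```

Call:
send_rows([
  [[-1.7,0,2.5,0,0,0],[-3.4,0.1,5,0,0,0],[-5.2,0.2,7.5,0,0,0],[-7,0.3,10,0,0,0],[-8,0.3,12,0,0,0],[-8,0.3,14,0,0,0],[-8,0.3,14,0,0,0]],
])

```text
clock: 19.1
tcp_pos: [0.4891, -0.0244, 0.2393]
orientation: [0.304, 0.018, 0.952, -0.007]
wrist_force: [0.2, 0.2, -1.1]
finger_gap: 0.0664
```

```bash
python3 knob.py k5; python3 - <<'E'
from h import *
for n in('side','top'):
    p=read_camera(n);save(n+'5.png',p);np.save(n+'5.npy',cloud(p))
    i=p['img'][:,:,::-1]; i=i[60:360,90:490] if n=='side' else i[90:290,90:400]
    cv2.imwrite(f'pics/{n}5c.png',cv2.resize(i,None,fx=2,fy=2,interpolation=cv2.INTER_CUBIC))
E
```

```text
19.1 [ 0.4891 -0.0244  0.2393] [-0.3099 -0.3305 -0.7697  0.5303  0.1536 -0.2234] [ 0.1585  0.1898 -1.1008] 0.06637265333018924
[[-0.8143  0.0395  0.5791  0.4891]
 [ 0.0308  0.9992 -0.0248 -0.0244]
 [-0.5796 -0.0024 -0.8149  0.2393]
 [ 0.      0.      0.      1.    ]]
face d 0.08041063148607075 disk d 0.13873068935061966 a -0.003903308181553123 0.041756625002123786 b -0.16229854726282048 -0.11740524225424138 1433
head centre [ 0.5547 -0.0248  0.1122] tool coords [0.0203 0.0025 0.1416] n in tool [-0.0074 -0.0021 -1.    ] n [-0.5731  0.0225  0.8192]
```

View pics/k5.png

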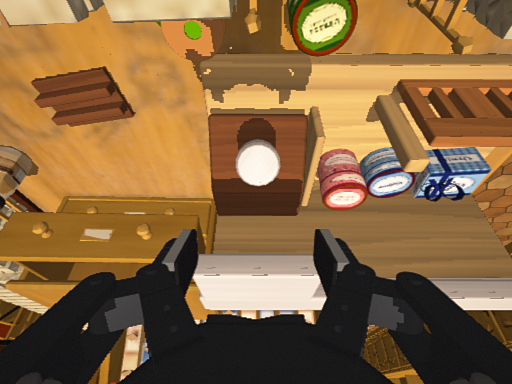

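View pics/side5c.png

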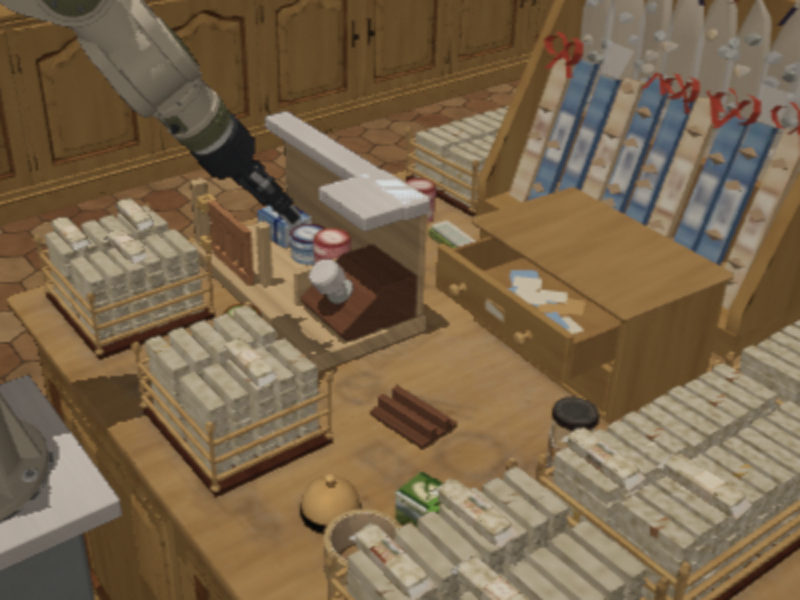

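View pics/top5c.png

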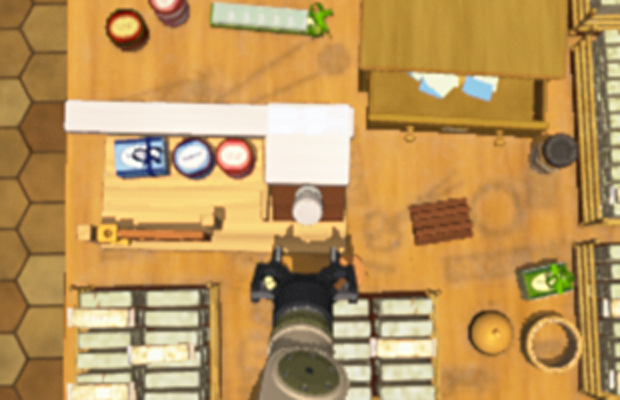

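```bash
python3 - <<'E'
import numpy as np
np.set_printoptions(precision=4,suppress=True)
def box(f,x,y,z):
    A=np.load(f);P=A[(A[...,0]>x[0])&(A[...,0]<x[1])&(A[...,1]>y[0])&(A[...,1]<y[1])&(A[...,2]>z[0])&(A[...,2]<z[1])];return (len(P),P.min(0),P.max(0)) if len(P) else 0
print('gate rail',box('k5.npy',(.49,.528),(.13,.3),(.123,.134)))
for f in('w1.npy','k5.npy','top0.npy','top5.npy'): print(f,'tin',box(f,(.4,.49),(0,.08),(.055,.07)),'jar',box(f,(.6,.7),(-.48,-.39),(.085,.1)),'spool',box(f,(.41,.5),(-.14,-.05),(.015,.03)))
E
python3 -c "
from workcell import *
print(hand_in())"
```

```text
gate rail (1128, array([0.5103, 0.1351, 0.123 ]), array([0.5251, 0.2117, 0.1306]))
w1.npy tin (1048, array([0.4137, 0.0083, 0.055 ]), array([0.4697, 0.0652, 0.0613])) jar 0 spool (1103, array([ 0.4265, -0.1243,  0.0151]), array([ 0.4998, -0.0503,  0.0299]))
k5.npy tin (3117, array([0.423 , 0.0081, 0.0551]), array([0.4685, 0.0648, 0.0611])) jar (24, array([ 0.6514, -0.4185,  0.0851]), array([ 0.6666, -0.3905,  0.0995])) spool (2611, array([ 0.4464, -0.1231,  0.0151]), array([ 0.4999, -0.0501,  0.03  ]))
top0.npy tin (227, array([0.4163, 0.0071, 0.0551]), array([0.4684, 0.0624, 0.0677])) jar (237, array([ 0.6176, -0.4657,  0.085 ]), array([ 0.6993, -0.3927,  0.098 ])) spool (305, array([ 0.4162, -0.1225,  0.015 ]), array([ 0.4999, -0.0526,  0.03  ]))
top5.npy tin (21, array([0.4165, 0.0298, 0.0557]), array([0.4489, 0.0462, 0.0627])) jar (237, array([ 0.6181, -0.4651,  0.0852]), array([ 0.6991, -0.3922,  0.0998])) spool (128, array([ 0.4116, -0.1216,  0.0156]), array([ 0.4996, -0.0526,  0.0299]))
the job is handed in; nothing more can be done
None
```

The gate is hung on both pintles and closed, and the lamp knob was pulled out to its stop and let back. I handed the job in at about 19 s, with the gripper clear of everything.

- **Gate:** I lifted it from the stand, brought it in level from the front with its sockets about 30 mm above their seats, centred it on the pintles and lowered it. After I let go, its top rail measured about 129.5 mm high, against 131 mm expected; the depth readings ran 1–2 mm low throughout. It is parallel to the showcase (about -2.3°), about 6–7 mm in front of the jamb (8 mm nominal).
- **Knob:** I pulled along its axis until the tool had travelled about 20.6 mm. The wrist force rose to about 42 N, so it was against its stop, and I held it there for about 0.6 s. Afterwards its head was back at the rest position to within 1 mm.
- **Other things:** The jar reads the same from above before and after. The tin matches in the two wrist views, where both saw it. The spool looks unmoved, but the arm partly covered it and the tin from above at the end.

**Checks that disagreed or could not be made:**
- The camera put the knob's travel at 18.5–20 mm, slightly short of the tool's reading.
- No view shows the lamp panel under the hood, so I did not see the lamp lit. That it is on rests on the pull and the hold time.

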